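Drive the worn bushing out of an ink roller

ROBOT

A 6-joint arm with a two-finger parallel gripper is mounted at the origin on the work surface. World frame = base frame: x ahead of the robot, y to its left, z up, the work surface at z = 0. Lengths are in mm, angles in rad, forces in N, time in s.
With the tool pointing down it reaches from about 275 to 775 mm from the base axis. Payload 14.6 kg.
Tool frame: the origin (TCP) lies at the very end of the fingers, on their centre line; the grasp point (between the pads) lies manip.grip_point_offset behind it (manip.grip_point_offset is the distance from the TCP to the grasp point, in mm); z points along the fingers, x is the direction in which the jaws open and shut, and the axes are right-handed (so a half turn about z gives the same grasp; the last joint's range is limited). The gripper opens to 85 mm and grips with 20 to 120 N. Pads are 22 mm wide; open, the fingers measure 114 mm over their backs; the gripper's body (76 mm by 85 mm) begins 54 mm behind the grasp point. The pads swing forward as they close: fully open they stand 13 mm farther back than shut.
Start: joints at [-1.257, 0.263, -0.048, 1.259, 0, 1.415], TCP at [237.198, -468.365, 231.278] pointing down, gripper open.
Joint ranges: [-2.65, 2.65], [-0.89, 1.7], [-1.18, 1.37], [-2.13, 2.11], [-1.35, 1.29], [-3.14, 3.14]. Speed limits (rad/s): [1.89, 1.89, 2.57, 2.79, 3.14, 3.14].

INTERFACE

Orientations are given as a 3x3 rotation matrix whose columns are the frame's x, y, z axes.
In Python, from cell import manip, eyes, workorder gives the robot as it stands.
- The arm moves only by the shell command python3 -m pendant 'ROWS'. ROWS is JSON, a list of rows, each a list of 3 entries, a list of its own where there are three numbers: the gripper's target within -1 to 1 (fully open at 1, half-way at 0, shut at -1), then the shift along the tool's x, y, z in mm, then the turn, a rotation vector about the tool's x, y, z in degrees. A call has 1 to 8 rows; each row is the pose to reach, as a shift and turn from the pose commanded when the call began, along the tool's axes at that moment; what a row does not reach only later rows make up. A row lasts 1/10 s, in which the tool goes at most 50 mm and 8.59 degrees, less where a joint would pass 70% of its speed; a pose out of reach is approached as far as the arm can. A call with a gripper value outside its range is refused whole. The fingers move at their own pace and stop on an object; the grip force is fixed at half the most. Time passes only in rows, so rows that repeat a pose let the fingers close. It gives the time, the measured TCP pose, the force and the opening at its end, in the units of the state.
- manip.state(): the state, without advancing time (a new reading comes with each control period).
- eyes.camera(name): name is "scene" or "top" or "wrist"; returns a dict with "img" (420x560x3 uint8, red, green, blue), "vfov" (degrees; the focal length in pixels is half the picture's height over the tangent of half this angle, whatever the lens; pixels are square), "cx", "cy" (the principal point, pixels), "R" (3x3) and "t" (3): a world point X has camera coordinates R X + t. Camera axes: x right, y down, z forward; pixel columns grow to the right and rows downward; lengths in mm; the calibration is good to about 2 mm. A picture is of the moment at which its call begins. There is no depth.
- workorder.hand_in(): hands the job in, once; it reports no verdict.
The state is a dict: "clock": time; "joints": joint angles; "qd": joint speeds; "tau": joint torques, N m; "tool_pos": TCP position; "tcp_rot": TCP orientation; "ft_force": force on the tool from outside, world axes, zero at the start; "moment": the same for the moment, N m; "opening": opening from 0.0 (shut) to 1.0 (fully open).
Only numpy, scipy, OpenCV 4.12 (cv2) and the standard library are available. Lean on these libraries where they do the work, as an engineer would, in place of code of your own. Each camera call takes 0.05 s, during which the arm holds its last target. There are 200 camera calls.

TASK

The ink roller in the vise still has its worn lower bushing, stuck with dried ink. Take the steel drift from the tool block, feel your way down through the roller's bore with it and press the bushing out into the tin lid below: lean on it steadily and let it creep, never harder than 3 kg (30 N) on the bushing or the roller. Then draw the drift out and stand it back in its hole in the block, leaving everything else where it is.

Things in the scene. Friction and masses are not known exactly. Their poses are not given: they have to be found in the camera images.
- roller: Ink roller, black rubber cover on an aluminium core, 44 mm diameter, 56 mm long, clamped upright and immovable in a bench vise. Origin: centre of its lower end face, on the bore's axis; z up along the axis, y along the vise's screw. The lower end is open; 38 mm below it is the floor of a tin lid, 47 mm inside, that lies on the vise's slide.
- roller_mouth (a point): Centre of the roller's open upper end, on the bore's axis, 56 mm above its lower end. From here down: a 2 mm bevel from 23.4 mm diameter; the empty upper seat, 19.4 mm diameter, to 12.5 mm depth; a 1 mm bevel into the 16 mm bore, to 43.5 mm depth; then the lower seat, 19.4 mm diameter, open below, which holds the bushing.
- vise: Bench vise fixed on the bench, holding the roller. Origin: under the roller's axis on the bench. Jaws 88 mm wide (x), their tops 122 mm above the bench, 29 mm below the roller's top; it reaches 125 mm either way along its screw (y).
- bushing_mid (a point): Worn bronze sleeve bushing to drive out: 18 mm outside, 12 mm long, 18 g; the point is at its middle. It starts stuck in the roller's lower seat with dried ink, its upper face 44 mm below the roller's upper end. It creeps from about 10 N and resists more the faster it is driven: about 20 N at 2.5 mm/s, over 30 N at 6 mm/s. It eases after 3 to 5 mm and drops out after 6 to 14 mm.
- drift_grip (a point): Steel drift (ejector rod), 0.2 kg, 134 mm long, standing loosely in the tool block, leaning up to 12 degrees in any direction. The point is on its axis at the middle of the round dark handle (18 mm diameter, 58 mm long), 105 mm from the flat end; z runs along the axis, away from that end. Below the handle: a 24 mm collar, 72 to 76 mm from the end.
- drift_tip (a point): Centre of the flat lower end of the drift's shank, on its axis. The shank is 14 mm diameter with a small bevel at the end; 72 mm of it can enter a bore before the collar meets the face.
- block_hole (a point): Centre of the mouth of the drift's hole in the wooden tool block (64 x 210 x 50 mm, fixed). The hole is 22 mm diameter and 40 mm deep, its mouth 50 mm above the bench. An awl and a gouge with wooden handles stand in the block 90 and 148 mm from the hole along the block's -y; leave them.
- frame: Bystander: the brayer's empty fork with a wooden handle, 220 mm long, lying on the bench.
- old_bushing: Bystander: the other bushing, already out, standing on the bench.
- ink_tin: Bystander: ink tin, 84 mm diameter, 62 mm high.
- glue: Bystander: white glue bottle, 52 mm diameter, 150 mm high.
- tub: Bystander: white tub with lid, 90 mm diameter, 85 mm high.
- knife: Bystander: palette knife, 250 mm long, lying.
- model: Bystander: small card tower on an 85 mm base, 121 mm high.
Mind the look-alikes: they are no part of the job. Leave any blue look-alike of the part that bears block_hole alone.

How it is judged:
By the outcome, as a careful person would: the job done as asked, in the order asked, and still so for the second after the job is handed in, with the robot touching nothing.
It also fails if it takes over 67 s, if anything falls off the work surface, if the arm or the gripper's body presses on something with over 40 N, if the wrist force passes 120 N, or if a joint passes its speed limit or range.

## Working session

There is one attempt and no reset: what is moved stays moved. The work goes in short steps, Python scripts to look and compute and a shell command to move; the robot and the scene stay as the last step left them, time stands still between calls to the robot, and variables do not carry over. Pictures are saved under pics/ and viewed, about 8 in all and at most 12, crops included, and the job is handed in when it is done.

```bash
ls; mkdir -p pics
python3 - <<'E'
from cell import manip,eyes,workorder
import cv2,numpy as np
for n in("scene","top","wrist"):
    c=eyes.camera(n); np.savez(f"pics/{n}0.npz",**c); cv2.imwrite(f"pics/{n}0.png",c["img"][:,:,::-1])
    print(n,c["vfov"],c["cx"],c["cy"],np.round(-np.array(c["R"]).T@c["t"],0),np.round(c["R"],2).tolist())
print(manip.grip_point_offset); s=manip.state(); print(s["clock"],s["tool_pos"],np.round(s["tcp_rot"],3).tolist(),s["opening"])
a=[cv2.imread(f"pics/{n}0.png") for n in("scene","top")]
E
```

```text
pics
scene 49.9517309805097 279.71814224213335 218.69662530639098 [1139. -223. 1009.] [[0.4, 0.92, 0.02], [0.73, -0.31, -0.6], [-0.55, 0.25, -0.8]]
top 54.379318440596606 273.71284806113664 205.06975005289874 [ 336.   32. 1377.] [[0.01, -1.0, -0.03], [-0.99, -0.0, -0.16], [0.16, 0.03, -0.99]]
wrist 59.63802056634188 272.73530134686337 206.59180480625741 [ 295. -438.  373.] [[0.45, -0.89, 0.0], [-0.86, -0.44, 0.26], [-0.23, -0.12, -0.97]]
18.700000000000003
0.15 [ 237.1057063  -468.18812668  230.94976937] [[0.452, -0.892, -0.0], [-0.892, -0.452, 0.001], [-0.001, -0.0, -1.0]] 1.0030741189596566
```

View pics/scene0.png

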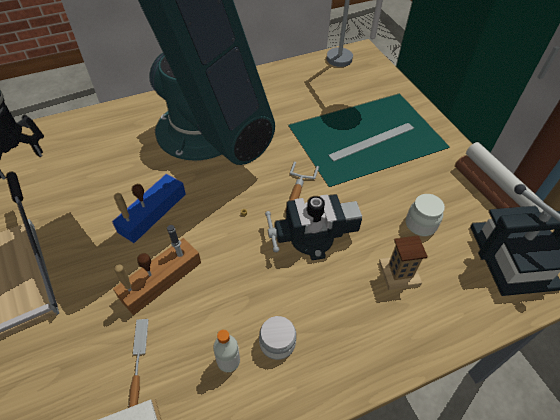

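View pics/top0.png

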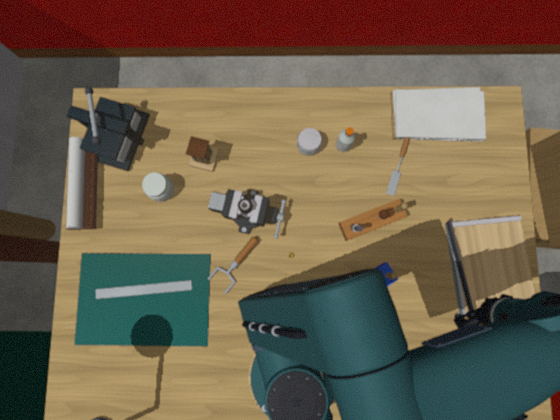

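Candidates for the drift, in scene pixels:
- (173,238): a steel-and-dark rod in the brown block, my choice.
- (144,262): round brown handle.
- (122,277): light handle, so this and the last are the awl and gouge.
- (138,190) and (122,203): handles in the blue look-alike block, to be left alone.

The roller is in the vise at scene (316,203) and top (247,204). Next I take one close crop to check.

Run:
```python
import cv2,numpy as np
s=cv2.imread("pics/scene0.png");t=cv2.imread("pics/top0.png")
f=lambda i,x,y:cv2.resize(i[y:y+50,x:x+66],(396,300),interpolation=cv2.INTER_CUBIC)
cv2.imwrite("pics/c1.png",np.vstack([np.hstack([f(s,145,220),f(s,285,185)]),np.hstack([f(t,330,195),f(t,215,180)])]))
```

```text
(no output)
```

View pics/c1.png

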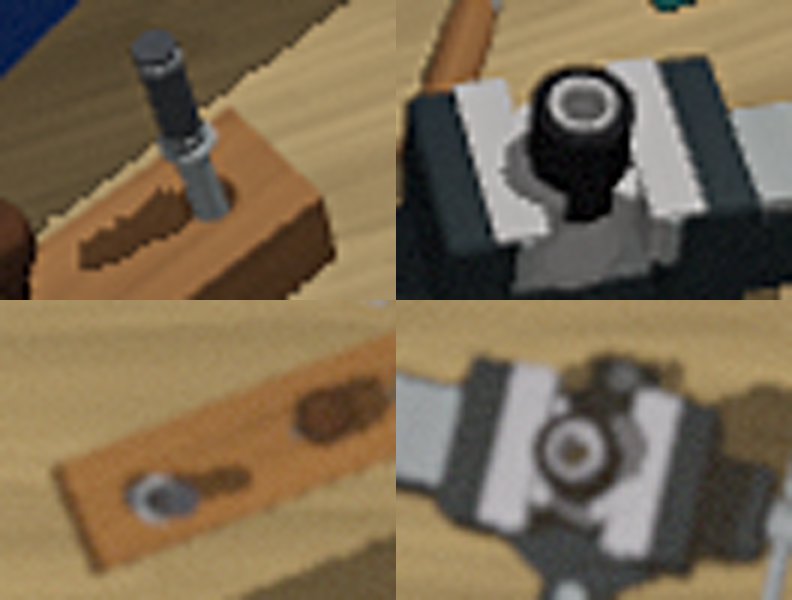

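```bash
cat > h.py <<'E'
import numpy as np,cv2
from cell import manip,eyes
def ray(c,u,v):
    f=c["img"].shape[0]/2/np.tan(np.radians(float(c["vfov"]))/2)
    R=np.array(c["R"]);t=np.array(c["t"]).ravel()
    d=R.T@np.array([(u-c["cx"])/f,(v-c["cy"])/f,1.]); return -R.T@t,d/np.linalg.norm(d)
def proj(c,X):
    f=c["img"].shape[0]/2/np.tan(np.radians(float(c["vfov"]))/2)
    p=np.array(c["R"])@np.array(X,float)+np.array(c["t"]).ravel(); return np.round([c["cx"]+f*p[0]/p[2],c["cy"]+f*p[1]/p[2]],1)
def plane(c,u,v,z):
    o,d=ray(c,u,v); return o+d*(z-o[2])/d[2]
def tri(*rs):
    A=sum(np.eye(3)-np.outer(d,d) for o,d in rs);b=sum((np.eye(3)-np.outer(d,d))@o for o,d in rs)
    X=np.linalg.solve(A,b); return X,[np.linalg.norm(np.cross(X-o,d)) for o,d in rs]
def load(n): return dict(np.load(f"pics/{n}.npz"))
def snap(n,k):
    c=eyes.camera(n); np.savez(f"pics/{k}.npz",**c); cv2.imwrite(f"pics/{k}.png",c["img"][:,:,::-1]); return c
def tooldelta(X):
    s=manip.state(); return np.round(np.array(s["tcp_rot"]).T@(np.array(X)-s["tool_pos"]),1)
E
python3 - <<'E'
from h import *
s=load("scene0");t=load("top0");np.set_printoptions(precision=1,suppress=True)
print("roller tri",tri(ray(s,316,202.2),ray(t,244.3,205.3)), plane(s,316,202.2,151),plane(t,244.3,205.3,151))
print("drift top, collar, hole scene", plane(s,171.2,227.5,142),plane(s,176.3,243,84),plane(s,180.3,255.3,50),plane(s,181.3,252.5,50))
print("top collar", plane(t,357,227.8,84),plane(t,357,227.8,142))
print("block corners top",[plane(t,330+x/6,195+(y-300)/6,50) for x,y in((57,468),(100,572))])
print("awl scene",plane(s,146,268,50))
c=load("wrist0");st=manip.state();R=np.array(st["tcp_rot"])
print("cam in tool",R.T@(ray(c,280,210)[0]-st["tool_pos"]),R.T@ray(c,c["cx"],c["cy"])[1])
E
```

```text
roller tri (array([531.4, 155.6, 145.2]), [np.float64(0.02286760644384768), np.float64(0.022867606443955236)]) [535.5 153.  151. ] [530.5 155.  151. ]
drift top, collar, hole scene [ 465.  -194.1  142. ] [ 470.8 -193.3   84. ] [ 486.2 -193.1   50. ] [ 479.1 -188.5   50. ]
top collar [ 470.6 -196.5   84. ] [ 464.6 -186.3  142. ]
block corners top [array([ 489.5, -146.2,   50. ]), array([ 433.4, -168.3,   50. ])]
awl scene [ 489.1 -280.5   50. ]
cam in tool [  -0.5  -65.5 -141.6] [0.  0.3 1. ]
```

```bash
python3 -m pendant '[[1,[-18,-41,-3],[0,0,-8.5]],[1,[-36,-82,-5],[0,0,-17]],[1,[-54,-123,-8],[0,0,-25.5]],[1,[-72,-164,-11],[0,0,-34]],[1,[-90,-205,-14],[0,0,-42.5]],[1,[-108,-246,-18],[0,0,-51]],[1,[-126,-290,-20],[0,0,-59.5]],[1,[-142,-328,-20],[0,0,-68]]]'; python3 -m pendant '[[1,[0,0,0],[0,0,-8.5]],[1,[0,0,0],[0,0,-17]],[1,[0,0,0],[0,0,-17]],[1,[0,0,0],[0,0,-17]]]'
python3 - <<'E'
from h import *
np.set_printoptions(precision=2,suppress=True)
c=snap("wrist","w1");s=manip.state();print(s["tool_pos"],np.array(s["tcp_rot"]),s["clock"])
for z in(50,84,140):print(proj(c,[470,-193,z]))
cv2.imwrite("pics/w1s.png",cv2.resize(c["img"][:,:,::-1],(800,600)))
E
```

```text
clock: 0.95
tool_pos: [466.8, -191.6, 251.5]
tcp_rot: [[0.996, 0.091, 0.0], [0.091, -0.996, -0.0], [0.0, 0.0, -1.0]]
ft_force: [0.3, -1.0, 0.6]
opening: 1.001
clock: 1.35
tool_pos: [465.5, -193.6, 251.2]
tcp_rot: [[0.93, 0.368, -0.0], [0.368, -0.93, 0.0], [-0.0, -0.0, -1.0]]
ft_force: [0.9, -0.1, 0.7]
opening: 1.001
[ 465.48 -193.65  251.21] [[ 0.93  0.37 -0.  ]
 [ 0.37 -0.93  0.  ]
 [-0.   -0.   -1.  ]] 1.4
[277.6 180.7]
[278.1 188.3]
[279.2 205.1]
```

View pics/w1.png

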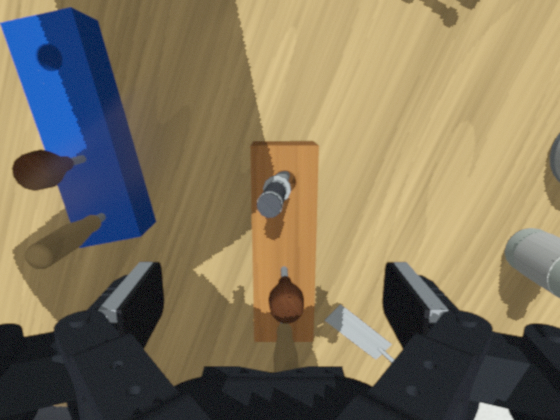

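Run:
```python
from h import *
i=cv2.imread("pics/w1.png")[130:235,230:330]
cv2.imwrite("pics/c2.png",cv2.resize(i,(570,598),interpolation=cv2.INTER_CUBIC))
```

```text
(no output)
```

View pics/c2.png

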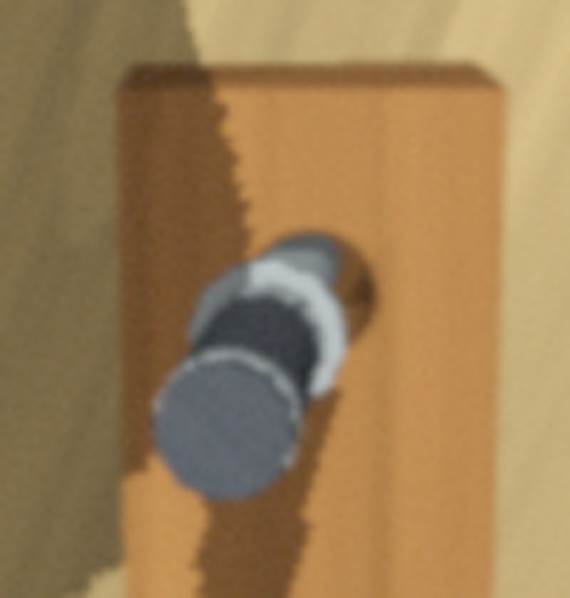

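Run:
```python
from h import *
np.set_printoptions(precision=2,suppress=True)
c=load("w1");s=load("scene0");S=manip.state()
top=plane(c,270,205.4,143);col=plane(c,277,188.2,85);hole=plane(c,284,182.5,50)
print(top,col,hole, "scene proj",[proj(s,p) for p in(top,col,hole)])
print(tri(ray(c,270,205.4),ray(s,171.2,227.5)),tri(ray(c,277,188.2),ray(s,176.3,243)))
a=top-col;a/=np.linalg.norm(a);print("axis",a,np.degrees(np.arccos(a[2])))
grip=top-29*a;tip=top-134*a;print("grip",grip,"tip",tip)
R=np.array(S["tcp_rot"]);z=-a;x=R[:,0]-z*(R[:,0]@z);x/=np.linalg.norm(x);Rn=np.c_[x,np.cross(z,x),z]
print("turn deg",np.degrees(cv2.Rodrigues(R.T@Rn)[0]).ravel())
for d in(-50,0): print(d,R.T@(grip+z*(18.7+d)-S["tool_pos"]))
```

```text
[ 463.7 -194.9  143. ] [ 468.98 -193.04   85.  ] [ 476.32 -192.36   50.  ] scene proj [array([170.6, 226.9]), array([176.1, 242.2]), array([179.5, 252.1])]
(array([ 464.07, -194.69,  141.16]), [np.float64(0.6918449007212202), np.float64(0.6918449007213174)]) (array([ 469.31, -193.4 ,   82.05]), [np.float64(0.22390839150800873), np.float64(0.22390839150805855)])
axis [-0.09 -0.03  1.  ] 5.515242506762363
grip [ 466.33 -193.98  114.13] tip [ 475.85 -190.62    9.62]
turn deg [-0.21  5.52 -0.01]
-50 [ -2.32   0.51 105.92]
0 [  2.48   0.7  155.69]
```

```bash
python3 -m pendant '[[1,[-3,0.5,40],[0,2.7,0]],[1,[-3,0.5,80],[0,5.5,0]],[1,[-2,0.5,106],[0,5.5,0]],[1,[0,0.6,130],[0,5.5,0]],[1,[2.5,0.7,155.5],[0,5.5,0]],[1,[2.5,0.7,155.5],[0,5.5,0]]]'; python3 -m pendant '[[-1,[0,0,0],[0,0,0]],[-1,[0,0,0],[0,0,0]],[-1,[0,0,0],[0,0,0]],[-1,[0,0,0],[0,0,0]],[-1,[0,0,0],[0,0,0]],[-1,[0,0,0],[0,0,0]],[-1,[0,0,0],[0,0,0]],[-1,[0,0,0],[0,0,0]]]'
```

```text
clock: 2.0
tool_pos: [466.7, -192.6, 93.5]
tcp_rot: [[0.925, 0.369, 0.085], [0.367, -0.929, 0.038], [0.093, -0.004, -0.996]]
ft_force: [-0.4, 0.2, 0.5]
opening: 1.0
clock: 2.8
tool_pos: [468.5, -193.5, 96.4]
tcp_rot: [[0.924, 0.372, 0.09], [0.371, -0.928, 0.035], [0.096, 0.001, -0.995]]
ft_force: [-1.1, -0.1, 6.5]
opening: 0.193
```

```bash
python3 -m pendant '[[-1,[0,0,-6],[0,0,0]],[-1,[0,0,-20],[0,0,0]],[-1,[0,0,-40],[0,0,0]],[-1,[0,0,-80],[0,0,0]],[-1,[0,0,-125],[0,-2.5,0]],[-1,[0,0,-165],[0,-5.5,0]],[-1,[0,0,-165],[0,-5.5,0]],[-1,[0,0,-165],[0,-5.5,0]]]'
python3 - <<'E'
from h import *
np.set_printoptions(precision=2,suppress=True)
c=snap("wrist","w2");s=snap("scene","s2");S=manip.state();print(S["tool_pos"],np.array(S["tcp_rot"]),S["ft_force"],S["clock"])
R=np.array(S["tcp_rot"]);p=S["tool_pos"]
for k in(-48,0,29,86.3):
  X=p+R[:,2]*k; print(k,proj(c,X),proj(s,X))
u=proj(s,p+R[:,2]*40).astype(int)
a=cv2.resize(c["img"][200:420,130:430,::-1],(450,330));b=s["img"][u[1]-60:u[1]+60,u[0]-40:u[0]+40,::-1];b=cv2.resize(b,(300,450))
o=np.zeros((450,750,3),np.uint8);o[:330,:450]=a;o[:,450:]=b;cv2.imwrite("pics/c3.png",o);print("b origin",u-[40,60])
E
```

```text
clock: 3.6
tool_pos: [453.9, -199.1, 260.4]
tcp_rot: [[0.928, 0.373, 0.001], [0.373, -0.928, -0.0], [0.001, 0.001, -1.0]]
ft_force: [-1.0, -0.2, -1.8]
opening: 0.193
[ 453.06 -198.73  258.97] [[ 0.93  0.37 -0.  ]
 [ 0.37 -0.93  0.  ]
 [-0.   -0.   -1.  ]] [ 0.04 -0.36 -2.11] 3.7
-48 [271.7 336. ] [153.5 177.4]
0 [271.8 267.6] [158.1 192.4]
29 [271.9 243. ] [160.8 200.8]
86.3 [271.9 211.3] [165.6 216.5]
b origin [121 144]
```

View pics/c3.png

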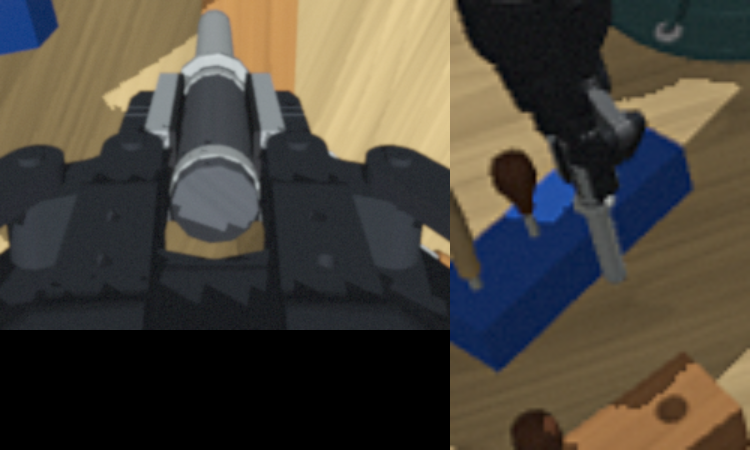

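```bash
python3 -m pendant '[[-1,[29,-36,-2],[0,0,0]],[-1,[58,-72,-4],[0,0,0]],[-1,[88,-108,-5],[0,0,0]],[-1,[117,-144,-6],[0,0,0]],[-1,[147,-180,-6],[0,0,0]],[-1,[177,-216,-6],[0,0,0]],[-1,[206,-252,-6],[0,0,0]],[-1,[206,-252,-6],[0,0,0]]]'
python3 - <<'E'
from h import *
np.set_printoptions(precision=2,suppress=True)
c=snap("wrist","w3");S=manip.state();print(S["tool_pos"],S["ft_force"],S["clock"])
u=proj(c,[533,154,151]);print(u);x,y=(u-[50,45]).astype(int);y=max(y,0);x=max(x,0);print(x,y)
cv2.imwrite("pics/c4.png",cv2.resize(c["img"][y:y+100,x:x+110,::-1],(660,600),interpolation=cv2.INTER_CUBIC))
E
```

```text
clock: 4.5
tool_pos: [551.0, 115.8, 264.1]
tcp_rot: [[0.926, 0.376, -0.002], [0.376, -0.926, 0.001], [-0.002, -0.002, -1.0]]
ft_force: [-1.8, -0.4, -1.7]
opening: 0.192
[550.55 113.59 264.29] [-0.76 -0.87 -1.31] 4.55
[270.1 143.8]
220 98
```

View pics/c4.png

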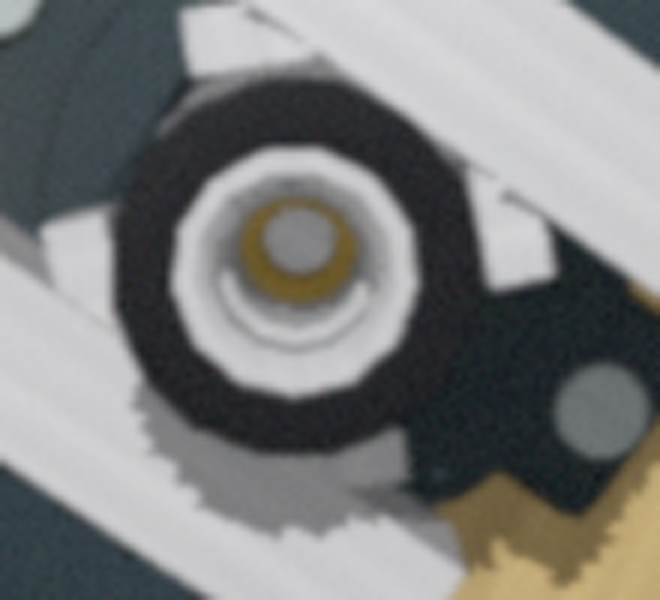

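Run:
```python
from h import *
np.set_printoptions(precision=2,suppress=True)
c=load("w3");s=load("scene0");t=load("top0")
m=plane(c,269.3,142.8,151);print(m,tri(ray(c,269.3,142.8),ray(s,316,202.2),ray(t,244.3,205.3)))
print("delta",tooldelta([m[0],m[1],151+86.3]), "bushing", plane(c,220+298/6,98+252/6,107))
```

```text
[532.23 154.42 151.  ] (array([531.93, 154.88, 146.26]), [np.float64(0.968653421517158), np.float64(0.33561128499349063), np.float64(0.8918701647884187)])
delta [ -1.6 -44.7  27. ] bushing [532.72 152.73 107.  ]
```

```bash
python3 -m pendant '[[-1,[-0.8,-22,0],[0,0,0]],[-1,[-1.6,-44.5,0],[0,0,0]],[-1,[-1.6,-44.5,12],[0,0,0]],[-1,[-1.6,-44.5,22],[0,0,0]],[-1,[-1.6,-44.5,27],[0,0,0]],[-1,[-1.6,-44.5,30],[0,0,0]],[-1,[-1.6,-44.5,33],[0,0,0]],[-1,[-1.6,-44.5,33],[0,0,0]]]'; python3 -c "
from h import *
print(tooldelta([532.2,154.3,151+86.3]),manip.state()['moment'],manip.state()['ft_force'])"
```

```text
clock: 5.35
tool_pos: [532.9, 152.1, 232.8]
tcp_rot: [[0.928, 0.372, -0.0], [0.372, -0.928, 0.001], [-0.0, -0.001, -1.0]]
ft_force: [-0.5, 1.7, -2.2]
opening: 0.194
[ 0.2 -2.3 -4.5] [0.42893981 0.06060097 0.01813481] [-0.50410735  1.69813968 -2.21199459]
```

```bash
python3 -m pendant '[[-1,[0,-1,0],[0,0,0]],[-1,[0,-1,0],[0,0,0]],[-1,[0,-1,2],[0,0,0]],[-1,[0,-1,4],[0,0,0]],[-1,[0,-1,4],[0,0,0]]]'; python3 -c "
from h import *
print(tooldelta([532.2,154.3,151+86.3]),manip.state()['moment'])"
```

```text
clock: 5.85
tool_pos: [532.4, 153.1, 228.7]
tcp_rot: [[0.928, 0.372, -0.0], [0.372, -0.928, -0.0], [-0.0, -0.0, -1.0]]
ft_force: [0.3, -0.1, -2.1]
opening: 0.198
[ 0.3 -1.2 -8.6] [ 0.03898397  0.00858766 -0.04631376]
```

```bash
python3 -m pendant '[[-1,[0,-0.7,1],[0,0,0]],[-1,[0,-0.7,2.5],[0,0,0]],[-1,[0,-0.7,4],[0,0,0]],[-1,[0,-0.7,5.5],[0,0,0]],[-1,[0,-0.7,5.5],[0,0,0]]]'; python3 -c "
from h import *
print(tooldelta([532.2,154.3,151+86.3]),manip.state()['moment'])"
```

```text
clock: 6.35
tool_pos: [532.1, 153.7, 223.3]
tcp_rot: [[0.928, 0.372, -0.0], [0.372, -0.928, -0.0], [-0.0, -0.0, -1.0]]
ft_force: [0.3, -0.2, -1.3]
opening: 0.193
[  0.3  -0.5 -14. ] [ 0.02785974 -0.03025395  0.01038266]
```

```bash
python3 -m pendant '[[-1,[0,0,2],[0,0,0]],[-1,[0,0,4],[0,0,0]],[-1,[0,0,6],[0,0,0]],[-1,[0,0,6],[0,0,0]]]'; python3 -c "
from h import *
print(tooldelta([532.2,154.3,151+86.3]),manip.state()['moment'])"
```

```text
clock: 6.75
tool_pos: [532.2, 153.9, 217.2]
tcp_rot: [[0.928, 0.372, -0.0], [0.372, -0.928, 0.0], [-0.0, -0.0, -1.0]]
ft_force: [0.8, 2.2, -2.2]
opening: 0.194
[  0.2  -0.4 -20.1] [0.54849474 0.0013474  0.00606834]
```

```bash
python3 -m pendant '[[-1,[0.2,-0.5,0],[0,0,0]],[-1,[0.2,-0.5,2],[0,0,0]],[-1,[0.2,-0.5,5],[0,0,0]],[-1,[0.2,-0.5,8],[0,0,0]],[-1,[0.2,-0.5,10],[0,0,0]],[-1,[0.2,-0.5,10],[0,0,0]]]'; python3 -c "
from h import *
print(tooldelta([532.2,154.3,151+86.3]),manip.state()['moment'])"
```

```text
clock: 7.35
tool_pos: [532.1, 154.3, 207.1]
tcp_rot: [[0.928, 0.372, -0.0], [0.372, -0.928, -0.0], [-0.0, -0.0, -1.0]]
ft_force: [-0.3, 1.1, -2.4]
opening: 0.192
[  0.1  -0.  -30.2] [ 0.25921204  0.08861287 -0.01953392]
```

```bash
python3 -m pendant '[[-1,[0,-0.3,2],[0,0,0]],[-1,[0,-0.3,4],[0,0,0]],[-1,[0,-0.3,6],[0,0,0]],[-1,[0,-0.3,8],[0,0,0]],[-1,[0,-0.3,9],[0,0,0]],[-1,[0,-0.3,10],[0,0,0]],[-1,[0,-0.3,10.5],[0,0,0]]]'; python3 -m pendant '[[-1,[0,0,0.4],[0,0,0]],[-1,[0,0,0.8],[0,0,0]],[-1,[0,0,1.2],[0,0,0]]]';  python3 -c "
from h import *
print(tooldelta([532.2,154.3,151+86.3]),manip.state()['moment'])"
```

```text
clock: 8.05
tool_pos: [532.1, 154.6, 196.9]
tcp_rot: [[0.928, 0.372, -0.0], [0.372, -0.928, -0.0], [-0.0, 0.0, -1.0]]
ft_force: [0.5, -0.1, -1.1]
opening: 0.196
clock: 8.35
tool_pos: [532.1, 154.6, 195.8]
tcp_rot: [[0.928, 0.372, 0.0], [0.372, -0.928, -0.0], [0.0, 0.0, -1.0]]
ft_force: [-1.0, -0.7, -2.2]
opening: 0.194
[ -0.    0.3 -41.5] [ 0.07218584 -0.06232915 -0.00462915]
```

```bash
python3 -m pendant '[[-1,[0,0,0.3],[0,0,0]],[-1,[0,0,0.6],[0,0,0]],[-1,[0,0,0.9],[0,0,0]],[-1,[0,0,1.2],[0,0,0]],[-1,[0,0,1.5],[0,0,0]],[-1,[0,0,1.8],[0,0,0]]]';python3 -m pendant '[[-1,[0,0,0.2],[0,0,0]],[-1,[0,0,0.4],[0,0,0]],[-1,[0,0,0.6],[0,0,0]],[-1,[0,0,0.8],[0,0,0]]]'; python3 -m pendant '[[-1,[0,0,0.2],[0,0,0]],[-1,[0,0,0.4],[0,0,0]],[-1,[0,0,0.6],[0,0,0]],[-1,[0,0,0.8],[0,0,0]]]'
```

```text
clock: 8.95
tool_pos: [532.1, 154.6, 194.0]
tcp_rot: [[0.928, 0.372, -0.0], [0.372, -0.928, 0.0], [-0.0, -0.0, -1.0]]
ft_force: [-0.9, -1.3, -1.9]
opening: 0.195
clock: 9.35
tool_pos: [532.3, 154.6, 193.5]
tcp_rot: [[0.928, 0.372, 0.001], [0.372, -0.928, 0.0], [0.001, 0.0, -1.0]]
ft_force: [-0.9, -0.5, 4.7]
opening: 0.194
clock: 9.75
tool_pos: [532.4, 154.6, 193.2]
tcp_rot: [[0.928, 0.372, 0.001], [0.372, -0.928, 0.0], [0.001, 0.0, -1.0]]
ft_force: [-1.6, -0.7, 10.2]
opening: 0.191
```

```bash
python3 -m pendant '[[-1,[0,0,0.15],[0,0,0]],[-1,[0,0,0.3],[0,0,0]],[-1,[0,0,0.45],[0,0,0]],[-1,[0,0,0.6],[0,0,0]],[-1,[0,0,0.75],[0,0,0]],[-1,[0,0,0.9],[0,0,0]]]';python3 -m pendant '[[-1,[0,0,0.15],[0,0,0]],[-1,[0,0,0.3],[0,0,0]],[-1,[0,0,0.45],[0,0,0]],[-1,[0,0,0.6],[0,0,0]],[-1,[0,0,0.75],[0,0,0]],[-1,[0,0,0.9],[0,0,0]]]'
```

```text
clock: 10.35
tool_pos: [532.5, 154.6, 192.5]
tcp_rot: [[0.928, 0.372, 0.002], [0.372, -0.928, 0.0], [0.002, 0.0, -1.0]]
ft_force: [-1.9, -0.2, 11.6]
opening: 0.193
clock: 10.95
tool_pos: [532.5, 154.6, 191.6]
tcp_rot: [[0.928, 0.372, 0.002], [0.372, -0.928, 0.0], [0.002, 0.0, -1.0]]
ft_force: [-1.2, -0.2, 11.5]
opening: 0.195
```

```bash
for i in 1 2; do python3 -m pendant '[[-1,[0,0,0.2],[0,0,0]],[-1,[0,0,0.4],[0,0,0]],[-1,[0,0,0.6],[0,0,0]],[-1,[0,0,0.8],[0,0,0]],[-1,[0,0,1.0],[0,0,0]],[-1,[0,0,1.2],[0,0,0]],[-1,[0,0,1.4],[0,0,0]]]' | grep -E 'tool_pos|force'; done
```

```text
tool_pos: [532.6, 154.7, 190.1]
ft_force: [-1.0, -0.5, 11.3]
tool_pos: [532.1, 154.6, 187.9]
ft_force: [-0.7, 0.1, 3.3]
```

```bash
for i in 1 2 3; do python3 -m pendant '[[-1,[0,0,0.2],[0,0,0]],[-1,[0,0,0.4],[0,0,0]],[-1,[0,0,0.6],[0,0,0]],[-1,[0,0,0.8],[0,0,0]],[-1,[0,0,1.0],[0,0,0]],[-1,[0,0,1.2],[0,0,0]],[-1,[0,0,1.4],[0,0,0]]]' | grep -E 'tool_pos|force'; done; python3 -c "
from h import *
print(manip.state()['moment'])"
```

```text
tool_pos: [532.0, 154.6, 186.3]
ft_force: [-0.9, -0.3, 0.7]
tool_pos: [532.1, 154.6, 185.0]
ft_force: [-1.4, -0.5, 0.2]
tool_pos: [532.1, 154.6, 183.6]
ft_force: [-1.7, -0.1, 1.7]
[-0.27766908  0.5664491   0.01849373]
```

```bash
for i in 1 2 3 4; do python3 -m pendant '[[-1,[0,0,0.2],[0,0,0]],[-1,[0,0,0.4],[0,0,0]],[-1,[0,0,0.6],[0,0,0]],[-1,[0,0,0.8],[0,0,0]],[-1,[0,0,1.0],[0,0,0]],[-1,[0,0,1.2],[0,0,0]],[-1,[0,0,1.4],[0,0,0]]]' | grep -E 'tool_pos|force'; done; python3 -c "
from h import *
print(manip.state()['moment'],manip.state()['clock'])"
```

```text
tool_pos: [532.1, 154.6, 182.2]
ft_force: [-1.9, 0.0, 0.7]
tool_pos: [532.3, 154.7, 180.8]
ft_force: [0.3, 0.6, -1.4]
tool_pos: [532.1, 154.6, 179.4]
ft_force: [-0.4, 0.6, -1.8]
tool_pos: [532.1, 154.6, 178.0]
ft_force: [0.3, 0.1, -2.7]
[ 0.04905438 -0.032015    0.03804774] 17.25
```

```bash
python3 -m pendant '[[-1,[0,0,-3],[0,0,0]],[-1,[0,0,-10],[0,0,0]],[-1,[0,0,-20],[0,0,0]],[-1,[0,0,-32],[0,0,0]],[-1,[0,0,-46],[0,0,0]],[-1,[0,0,-64],[0,0,0]],[-1,[0,0,-85],[0,0,0]],[-1,[0,0,-86],[0,0,0]]]'; python3 -m pendant '[[-1,[0,23,0],[0,0,0]],[-1,[0,45,0],[0,0,0]],[-1,[0,45,0],[0,0,0]],[-1,[0,45,0],[0,0,0]]]'
python3 - <<'E'
from h import *
np.set_printoptions(precision=2,suppress=True)
c=snap("wrist","w4");s=snap("scene","s4");S=manip.state();print(S["tool_pos"],S["ft_force"],S["clock"])
R=np.array(S["tcp_rot"]);p=S["tool_pos"]
print([proj(c,p+R[:,2]*k) for k in(-48,86.3)])
x,y=(proj(c,[532.2,154.5,151])-[50,45]).astype(int);y=max(y,0)
a=cv2.resize(c["img"][y:y+100,x:x+100,::-1],(400,400),interpolation=cv2.INTER_CUBIC)
b=cv2.resize(c["img"][120:420,130:430,::-1],(400,400))
print(x,y);cv2.imwrite("pics/c5.png",np.hstack([a,b]))
E
```

```text
clock: 18.05
tool_pos: [533.1, 154.7, 267.0]
tcp_rot: [[0.928, 0.372, 0.004], [0.372, -0.928, 0.001], [0.004, 0.001, -1.0]]
ft_force: [0.7, -0.4, -1.8]
opening: 0.192
clock: 18.45
tool_pos: [548.8, 112.7, 263.7]
tcp_rot: [[0.928, 0.372, -0.001], [0.372, -0.928, 0.0], [-0.0, -0.0, -1.0]]
ft_force: [-0.4, -0.5, -1.6]
opening: 0.195
[548.58 113.28 263.86] [-0.07 -0.61 -1.21] 18.55
[array([273.9, 339.1]), array([273.3, 212.4])]
223 94
```

View pics/c5.png

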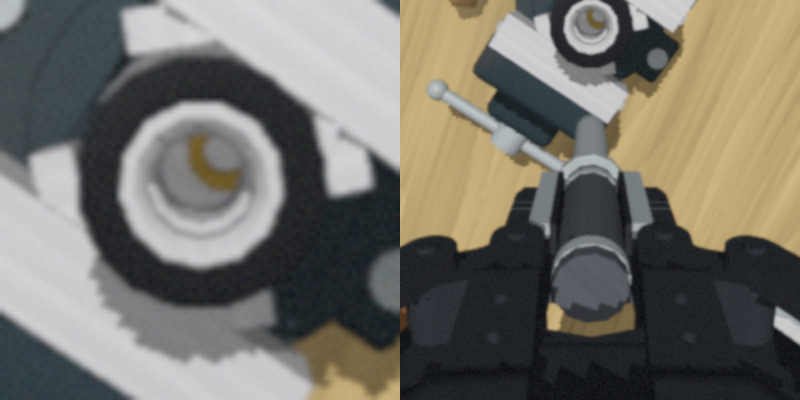

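The bore is empty. The bronze ring now lies lower and off-centre in the lid, at crop pixel (215,160). The drift is still straight in the grip, with its tip at about (272,210). I'll return it to the hole.

```bash
python3 -m pendant '[[-1,[-26,37,0],[0,0,0]],[-1,[-52,74,0],[0,0,0]],[-1,[-78,111,0],[0,0,0]],[-1,[-104,148,0],[0,0,0]],[-1,[-130,185,0],[0,0,0]],[-1,[-156,222,0],[0,0,0]],[-1,[-181,257,0],[0,0,0]],[-1,[-181,257,0],[0,0,0]]]'; python3 -m pendant '[[-1,[0,0,30],[0,0,0]],[-1,[0,0,60],[0,0,0]],[-1,[0,0,90],[0,0,0]],[-1,[0,0,105],[0,0,0]],[-1,[0,0,108],[0,0,0]],[-1,[0,0,108],[0,0,0]]]'
python3 - <<'E'
from h import *
np.set_printoptions(precision=2,suppress=True)
c=snap("wrist","w5");s=snap("scene","s5");S=manip.state();print(S["tool_pos"],S["ft_force"],S["clock"])
p=S["tool_pos"]-[0,0,86.3];print(p,tooldelta([476.3,-192.4,S["tool_pos"][2]]),proj(s,p),proj(s,[476.3,-192.4,50]))
u=proj(s,p).astype(int)
a=cv2.resize(c["img"][90:240,200:350,::-1],(400,400),interpolation=cv2.INTER_CUBIC)
b=cv2.resize(s["img"][u[1]-30:u[1]+30,u[0]-30:u[0]+30,::-1],(400,400),interpolation=cv2.INTER_CUBIC)
cv2.imwrite("pics/c6.png",np.hstack([a,b]));print(u-30)
E
```

```text
clock: 19.35
tool_pos: [475.7, -196.5, 263.8]
tcp_rot: [[0.929, 0.369, -0.0], [0.369, -0.929, -0.001], [-0.001, 0.001, -1.0]]
ft_force: [0.1, 0.7, -1.5]
opening: 0.194
clock: 19.95
tool_pos: [476.7, -192.5, 156.2]
tcp_rot: [[0.928, 0.373, -0.0], [0.373, -0.928, 0.0], [-0.0, -0.0, -1.0]]
ft_force: [-0.3, -0.5, -1.4]
opening: 0.197
[ 477.16 -193.01  157.05] [-0.08 -0.12 -0.68] 20.05
[ 477.16 -193.01   70.75] [-0.6 -0.9 -0. ] [178.  247.9] [179.5 252.1]
[148 217]
```

View pics/c6.png

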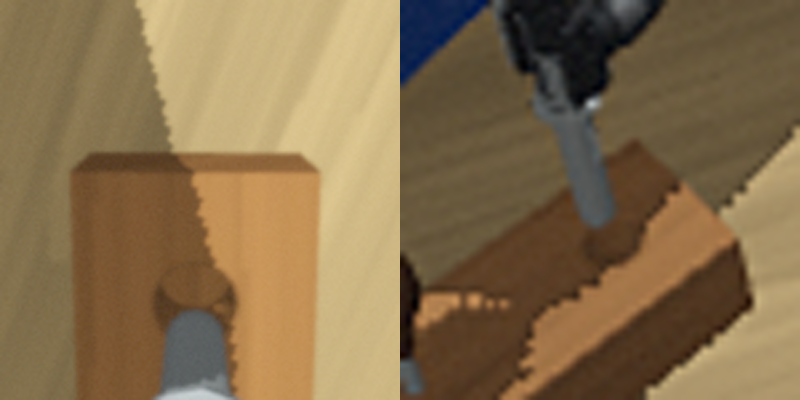

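The tip sits 20 mm straight above the hole, which shows at left crop (195,300) and right crop (610,243). I'll descend and feel for the floor.

```bash
python3 -m pendant '[[-1,[0,0,8],[0,0,0]],[-1,[0,0,16],[0,0,0]],[-1,[0,0,20],[0,0,0]],[-1,[0,0,24],[0,0,0]],[-1,[0,0,28],[0,0,0]],[-1,[0,0,28],[0,0,0]]]'; python3 -m pendant '[[-1,[0,0,6],[0,0,0]],[-1,[0,0,12],[0,0,0]],[-1,[0,0,18],[0,0,0]],[-1,[0,0,24],[0,0,0]],[-1,[0,0,28],[0,0,0]],[-1,[0,0,29.5],[0,0,0]],[-1,[0,0,30],[0,0,0]],[-1,[0,0,30],[0,0,0]]]';python3 -m pendant '[[-1,[0,0,0.6],[0,0,0]],[-1,[0,0,1.2],[0,0,0]],[-1,[0,0,1.8],[0,0,0]],[-1,[0,0,1.8],[0,0,0]]]'
```

```text
clock: 20.65
tool_pos: [476.4, -193.0, 127.5]
tcp_rot: [[0.928, 0.372, -0.001], [0.372, -0.928, 0.0], [-0.0, -0.001, -1.0]]
ft_force: [-0.0, -1.3, -1.9]
opening: 0.197
clock: 21.45
tool_pos: [476.6, -193.1, 98.1]
tcp_rot: [[0.928, 0.372, 0.0], [0.372, -0.928, -0.0], [0.0, 0.0, -1.0]]
ft_force: [0.3, 0.1, -2.5]
opening: 0.197
clock: 21.85
tool_pos: [476.7, -193.2, 96.6]
tcp_rot: [[0.928, 0.372, 0.001], [0.372, -0.928, -0.0], [0.0, 0.001, -1.0]]
ft_force: [-1.3, -0.1, 4.5]
opening: 0.199
```

```bash
python3 -m pendant '[[-0.4,[0,0,0],[0,0,0]],[-0.2,[0,0,0],[0,0,0]],[0,[0,0,0],[0,0,0]],[0.3,[0,0,0],[0,0,0]],[0.6,[0,0,0],[0,0,0]],[1,[0,0,0],[0,0,0]],[1,[0,0,0],[0,0,0]],[1,[0,0,0],[0,0,0]]]'; python3 -m pendant '[[1,[0,0,-10],[0,0,0]],[1,[0,0,-30],[0,0,0]],[1,[0,0,-60],[0,0,0]],[1,[0,0,-100],[0,0,0]],[1,[0,0,-145],[0,0,0]],[1,[0,-40,-165],[0,0,0]],[1,[0,-40,-165],[0,0,0]],[1,[0,-40,-165],[0,0,0]]]'
python3 - <<'E'
from h import *
c=snap("wrist","w6");s=snap("scene","s6");S=manip.state();print(S["clock"],S["ft_force"])
b=cv2.resize(s["img"][140:340,90:350,::-1],(780,600),interpolation=cv2.INTER_CUBIC)
cv2.imwrite("pics/c7.png",b)
E
```

```text
clock: 22.65
tool_pos: [476.6, -193.1, 96.2]
tcp_rot: [[0.928, 0.372, -0.0], [0.372, -0.928, 0.0], [-0.0, -0.0, -1.0]]
ft_force: [-0.2, 0.4, -0.3]
opening: 1.002
clock: 23.45
tool_pos: [461.7, -155.7, 262.2]
tcp_rot: [[0.928, 0.373, 0.001], [0.373, -0.928, -0.001], [0.001, 0.001, -1.0]]
ft_force: [0.3, -0.4, -1.1]
opening: 1.0
23.55 [ 0.29101798 -0.05521967 -0.80623971]
```

View pics/c7.png

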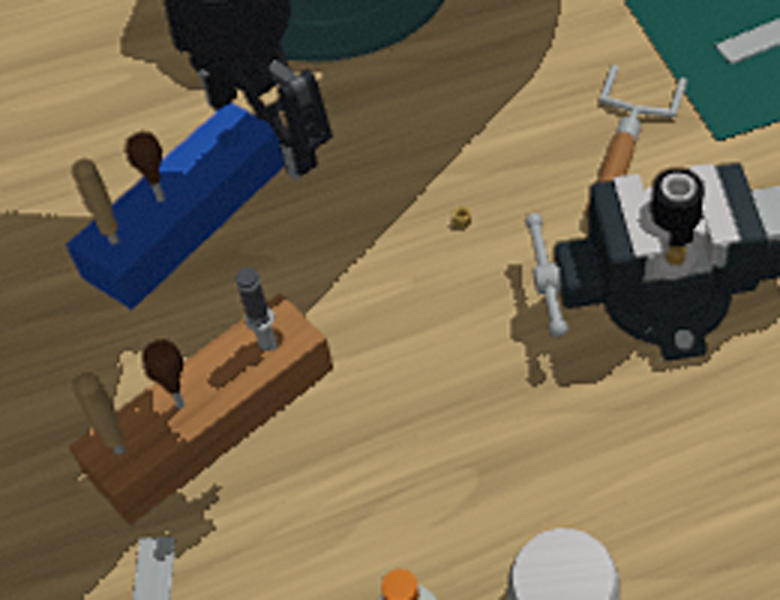

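The drift stands in its hole at crop (258,310). The bronze bushing shows below the roller, in the lid, at (677,255). The old bushing, the frame and the tools look undisturbed, and the gripper is empty and clear, so I'm handing in.

```bash
python3 -c "
from cell import workorder
print(workorder.hand_in())"
```

```text
the job is handed in; nothing more can be done
None
```

The worn bushing is out of the roller and in the tin lid, and the drift is back in its hole in the brown block. I handed the job in at about 23.6 s of the 67 s allowed.

- **Pressing:** I gripped the drift along its lean, felt down the bore and met the bushing about 44 mm down. It crept at 1.5 to 2 mm/s, and the force readings between steps showed no more than about 14 N on it. It eased after roughly 5 mm and dropped free after about 13 mm. Force is only reported at the end of each short move, so brief peaks in between weren't seen.
- **Last checks:** The wrist view showed the bore empty and the bronze ring lying off-centre below. The final scene view showed the bushing under the roller and the drift standing in its hole. The awl, gouge and old bushing, and the other bystanders in that crop, looked unmoved; the white tub and the model tower were outside it. The open gripper was clear of everything.
- **Disagreement:** My position estimates for the roller's axis differed by about 2 mm in y between views. Feeling down the bore settled it, with side forces of about 2 N or less.

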